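Raise the tester's display and hold a watch carriage down on its hidden pin

ROBOT

A 6-joint arm with a two-finger parallel gripper is mounted at the origin on the work surface. World frame = base frame: x ahead of the robot, y to its left, z up, the work surface at z = 0. Lengths are in mm, angles in rad, forces in N, time in s.
With the tool pointing down it reaches from about 275 to 750 mm from the base axis. Payload 10.2 kg.
Tool frame: the origin (TCP) lies at the very end of the fingers, on their centre line; the grasp point (between the pads) lies 19 mm behind it; z points along the fingers, y is the line along which they close (so a half turn about z gives the same grasp; the last joint's range is limited). The gripper opens to 85 mm and grips with 20 to 120 N. Pads are 22 mm wide; open, the fingers measure 114 mm over their backs; the gripper's body (76 mm by 85 mm) begins 54 mm behind the grasp point. The pads swing forward as they close: fully open they stand 13 mm farther back than shut.
Start: joints at [1.012, 0.313, 1.498, -0, 1.331, -0.223], TCP at [173.013, 495.679, 231.294] pointing down, gripper open.
Joint ranges: [-2.94, 2.94], [-0.97, 2.17], [0.19, 2.56], [-1.23, 4.37], [0.02, 3.11], [-2.88, 2.88]. Speed limits (rad/s): [2.39, 2.39, 3.01, 3.14, 3.14, 3.14].

INTERFACE

Orientations are given as a unit quaternion [w, x, y, z].
In Python, from rig import * gives the robot as it stands. The module is installed in compiled form; this text tells all that it offers.
- The arm moves only by the shell command python3 -m crank 'ROWS' [FORCE]. ROWS is JSON, a list that holds one entry, the list of rows, each a list of 7 numbers: the shift along the tool's x, y, z in units of 25 mm (1.0 is 25 mm), then the turn, a rotation vector about the tool's x, y, z in units of 8 degrees (1.0 is 8 degrees), then the finger opening in mm, from 0 to 85.4. A call has exactly 8 rows; each row shifts and turns the commanded pose from where the row before left it, along the tool's axes as they then stand; what a row does not reach is not made up. A row lasts 1/10 s, in which the tool goes at most 50 mm and 8.59 degrees, less where a joint would pass 70% of its speed; a pose out of reach is approached as far as the arm can. A call is refused whole if a number of a shift passes 1 or a number of a turn 1, either way. A call with a gripper value outside its range is refused whole. The fingers move at their own pace and stop on an object; FORCE is the grip in N (left out, the last holds). Time passes only in rows, so rows that do not move let the fingers close, or fill a call up. It gives the time, the measured TCP pose, the force, the opening and the grip force at its end, in the units of the state.
- sense(): the state, without advancing time (a new reading comes with each control period).
- capture(name): name is "scene" or "top" or "wrist"; returns the picture (480x640x3 uint8, blue, green, red); there is no depth.
- camera_model(name): a dict with "fx", "fy", "cx", "cy" (pixels), "world_from_camera" (4x4, takes a point from camera to world coordinates); the wrist camera has in their place "T_tool_cam" (4x4, takes a point from camera to tool coordinates, whose origin is the TCP and whose axes are the flange's). Camera axes: x right, y up, looking along -z (the intrinsics and any distortion apply to the point x, -y, -z); pixel columns grow to the right and rows downward; lengths in mm; the calibration is good to about 2 mm. The wrist camera is an equidistant fisheye: a pixel r from the principal point sees the ray r / f radians off the axis. A picture is of the moment at which its call begins: read the wrist's pose just before it. camera_model takes no time and is no camera call.
- finish_job(): hands the job in; it is judged then, once.
The state is a dict: "time_s": time; "joints": joint angles; "dq": joint speeds; "tau": joint torques, N m; "eef_pos": TCP position; "ee_rot": TCP orientation; "force": force on the tool from outside, world axes, zero at the start; "wrist_torque": the same for the moment, N m; "grip_width": opening from 0.0 (shut) to 1.0 (fully open); "grip_force": force on a finger pad.
Only numpy, scipy, OpenCV 4.12 (cv2) and the standard library are available. Lean on these libraries where they do the work, as an engineer would, in place of code of your own. Each camera call takes 0.05 s, during which the arm holds its last target. There are 200 camera calls.

TASK

Get this watch ready for a timing reading: first tilt the tester's stiff display up to about 60 degrees from flat and leave it standing there. Then, keeping the watch carriage level and in its channel, slide it along the cradle towards the microphone until it drops over the hidden locating pin, and press it down fully home against the spring. Finish while still holding it down, since it springs up if let go, and leave the screwdriver, jar and loupe where they are.

Things in the scene. Friction and masses are not known exactly. Their poses are not given: they have to be found in the camera images.
- tester: White timing tester, fixed: a low box 150 (x) by 190 (y) by 50 mm high, three grey buttons on its front (-x) face. Origin under its centre, z up. It stands on one side of the bench, the cradle on the other; yaw within 0.25 rad. On top lies its tilting display, a white panel 145 long (x, from hinge) by 180 by 12 mm, blue screen on its upper face.
- display (a joint): Display angle in rad: 0 flat on the tester, 1.05 is 60 degrees up, 1.75 its stop; starts at 0 to 0.2. It turns about the tester's y axis at its far (+x) edge; the near edge rises, moving up and away from the robot. Stiff hinge: 3 to 4 N at the tab raises it, and it stays where it is left.
- display_tab (a point): Grip point in the orange tab on the middle of the display's near edge, 172 mm from the hinge line, 11 mm inside the tab's outer end, mid-thickness. The tab stands out 38 mm from the panel, 18 mm wide (along the tester's y), 12 mm thick. Pinched across its width from above, it can turn between the fingers as it rises. Its x axis points to the hinge.
- display_hinge (a point): Middle of the display's hinge line, 58 mm above the work surface, 70 mm beyond (+x of) the tester's centre; the line runs along the tester's y.
- cradle: Black pickup cradle, fixed, 176 (x, along its channel) by 78 mm, an aluminium microphone (28 mm dia.) standing out of its far (+x) end. Origin under its centre, z up, yaw within 0.35 rad. Its channel, 156 by 59 mm, has side and end walls up to 46 mm above the work surface and holds the carriage: 3 mm side play in all, 28 mm travel either way from the middle.
- channel_mid (a point): Middle of the channel, 39 mm above the work surface: level with the top of the sprung bed when up. Fixed ledges at both sides are at 30 mm. Hidden under the carriage a fixed brass pin, 10 mm dia. with a tapered tip, top at 37.5 mm, stands on the channel's centre line (its x axis), anywhere from 8 mm on the near (-x) side of this point to 18 mm on the far (+x) side.
- bed (a joint): How far the sprung bed that carries the carriage is pushed down, in m: 0 up, 0.009 with the carriage fully home on the ledges. Off the pin it goes only about 0.0015, until the carriage's flat underside meets the pin tip. The hand feels about 3 N as it starts down, about 8 N fully down (8 N is also enough while sliding); let go, it rises again.
- carriage: Loose aluminium watch carriage, 100 (x) by 56 (y) by 18 mm thick, about 0.25 kg: gold-coloured watch on its far (+x) half, steel screw on the near half, blue grip fin in the middle. Origin at the centre of its underside, 39 mm above the work surface when up, 30 mm when home. It starts on the bed 16 to 26 mm on the near (-x) side of the channel's middle.
- carriage_socket (a point): Mouth of the blind socket, at the centre of the carriage's underside: square, 14 by 14 mm, 12 mm deep; fits over the pin. At the start it is 8 to 44 mm short of the pin: slide the carriage in +x of the cradle, towards the microphone.
- carriage_grip (a point): Grip point in the blue fin on the carriage, 42 mm above the carriage's underside, straight above the socket. The fin is 24 long (x) by 18 wide (y) and rises from 18 to 56 mm above the underside.
- screwdriver: Bystander: screwdriver 160 mm long lying on the bench between tester and cradle; origin at its underside's centre.
- jar: Bystander: amber jar, 44 mm dia., 55 mm high; origin under its centre.
- loupe: Bystander: black eye loupe, 34 mm dia., 30 mm high; origin under its centre.
Mind the look-alikes: they are no part of the job. Of the things like the carriage, leave any that is black, brown or turquoise; of the rest the smaller one is meant.

How it is judged:
By the outcome, as a careful person would: the job done as asked, in the order asked, and still so for the second after the job is handed in, while the arm keeps its last pose, push and grip.
It also fails if it takes over 72 s, if anything falls off the work surface, if the arm or the gripper's body presses on something with over 40 N, if the wrist force passes 120 N, or if a joint passes its speed limit or range.

## Working session

There is one attempt and no reset: what is moved stays moved. The work goes in short steps, Python scripts to look and compute and a shell command to move; the robot and the scene stay as the last step left them, time stands still between calls to the robot, and variables do not carry over. Pictures are saved under pics/ and viewed, at most 10 in all, crops included, and the job is handed in when it is done.

```bash
mkdir -p pics; python3 - <<'E'
from rig import *
import cv2,numpy as np
s=sense();print(s['time_s'],s['eef_pos'],s['ee_rot'],s['force'],s['grip_width'])
for n in("top","scene"):
    im=capture(n);cv2.imwrite(f'pics/{n}0.png',im)
    m=camera_model(n);print(n,{k:(np.round(v,3).tolist() if k=='world_from_camera' else v) for k,v in m.items()})
print(camera_model("wrist"))
E
```

```text
0.0 [172.86934247 495.45612769 230.74710255] [-2.47282065e-04  1.67123556e-01  9.85935756e-01 -5.84513064e-04] [0.32269492 0.41566949 0.47844974] 0.9990366537403329
top {'fx': 450.34387823603055, 'fy': 450.34387823603055, 'cx': 316.2270242148822, 'cy': 236.19297640199156, 'world_from_camera': [[0.026, 0.997, -0.071, 423.426], [-0.999, 0.028, 0.032, 156.009], [0.034, 0.07, 0.997, 1011.511], [0.0, 0.0, 0.0, 1.0]]}
scene {'fx': 578.1331530544826, 'fy': 578.1331530544826, 'cx': 314.50406520509114, 'cy': 242.38615845832805, 'world_from_camera': [[0.352, -0.571, 0.742, 1375.02], [0.936, 0.22, -0.275, -185.515], [-0.006, 0.791, 0.611, 797.216], [0.0, 0.0, 0.0, 1.0]]}
{'fx': 371.64829954431775, 'fy': 371.64829954431775, 'cx': 318.3551167129986, 'cy': 240.1922459377077, 'T_tool_cam': array([[-1.47075693e-04,  9.45106597e-01,  3.26762144e-01,
         8.51607698e+01],
       [ 9.99998397e-01, -4.44113564e-04,  1.73462602e-03,
         8.40779613e-01],
       [ 1.78452599e-03,  3.26761875e-01, -9.45105017e-01,
        -1.42982551e+02],
       [ 0.00000000e+00,  0.00000000e+00,  0.00000000e+00,
         1.00000000e+00]])}
```

View pics/top0.png

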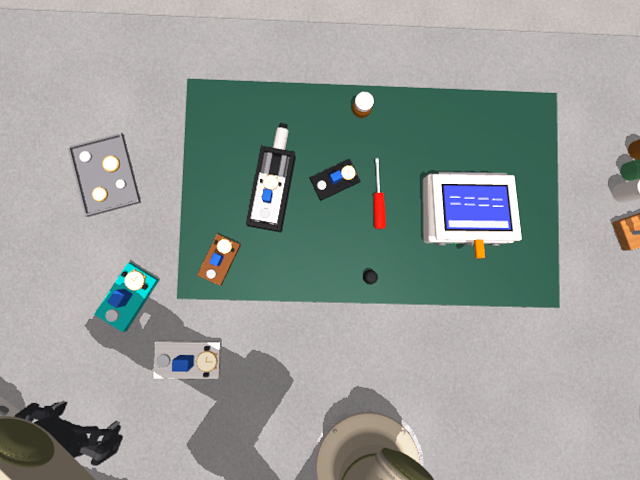

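View pics/scene0.png

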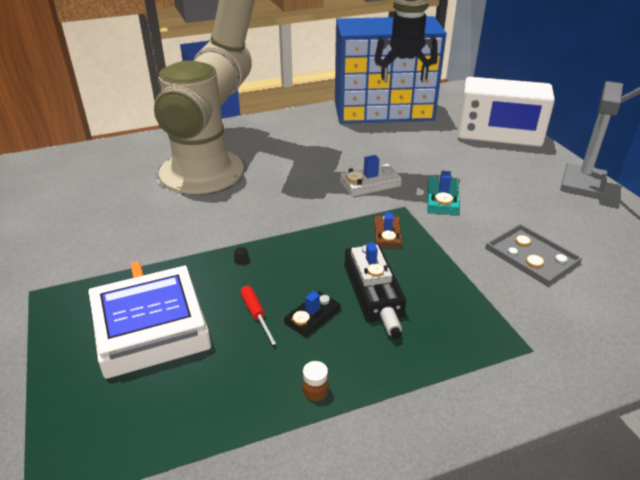

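The top view shows the tester at about (472,208) with its orange tab at (480,249). The carriage in the cradle is the white one, with its fin at (267,195) and the microphone at (282,135). I'll zoom in on both to measure them.

```bash
cat > h.py <<'E'
from rig import *
import cv2,numpy as np
from scipy.spatial.transform import Rotation as R
def rot(s): q=s['ee_rot'];return R.from_quat([q[1],q[2],q[3],q[0]]).as_matrix()
def ray(n,u,v):
    m=camera_model(n);W=np.array(m['world_from_camera'])
    return W[:3,3],W[:3,:3]@np.array([(u-m['cx'])/m['fx'],-(v-m['cy'])/m['fy'],-1])
def onz(n,u,v,z):
    o,d=ray(n,u,v);return o+d*(z-o[2])/d[2]
def proj(n,p):
    m=camera_model(n);W=np.array(m['world_from_camera']);c=W[:3,:3].T@(np.asarray(p)-W[:3,3])
    return m['cx']-m['fx']*c[0]/c[2],m['cy']+m['fy']*c[1]/c[2]
def tri(a,b):
    (o1,d1),(o2,d2)=ray(*a),ray(*b);d1=d1/np.linalg.norm(d1);d2=d2/np.linalg.norm(d2)
    t=np.linalg.lstsq(np.c_[d1,-d2],o2-o1,rcond=None)[0];p,q=o1+t[0]*d1,o2+t[1]*d2
    return (p+q)/2,np.linalg.norm(p-q)
E
python3 - <<'E'
import cv2,numpy as np
a=cv2.imread('pics/top0.png')
A=cv2.resize(a[115:240,235:315],None,fx=4.7,fy=4.7,interpolation=cv2.INTER_CUBIC)
B=cv2.resize(a[160:270,415:530],None,fx=3.6,fy=3.6,interpolation=cv2.INTER_CUBIC)
c=np.zeros((590,800,3),np.uint8);c[:A.shape[0],:A.shape[1]]=A[:590];c[:B.shape[0],380:380+B.shape[1]]=B[:,:420]
cv2.imwrite('pics/crop1.png',c)
from h import *
for n in('top','scene'):
    im=cv2.imread(f'pics/{n}0.png');h=cv2.cvtColor(im,cv2.COLOR_BGR2HSV)
    bl=cv2.inRange(h,(105,150,60),(130,255,255));og=cv2.inRange(h,(8,200,150),(20,255,255))
    for nm,m in(('blue',bl),('or',og)):
        k,l,st,ce=cv2.connectedComponentsWithStats(m)
        print(n,nm,[(ce[i].round(1).tolist(),st[i].tolist()) for i in range(1,k) if st[i,4]>60 and st[i,4]<9000])
E
```

```text
top blue [([335.3, 176.8], [329, 170, 13, 15, 132]), ([476.1, 204.0], [443, 185, 68, 45, 2097]), ([266.6, 195.4], [262, 189, 10, 14, 111]), ([215.8, 259.0], [210, 253, 13, 13, 111]), ([119.4, 297.6], [108, 289, 24, 18, 288]), ([182.2, 362.9], [172, 355, 21, 16, 288])]
top or [([479.2, 248.6], [475, 240, 10, 18, 157])]
scene blue [([364.2, 28.9], [337, 17, 57, 46, 1129]), ([434.4, 39.3], [424, 17, 21, 99, 447]), ([191.2, 49.2], [182, 42, 24, 17, 207]), ([230.5, 106.2], [222, 92, 17, 25, 298]), ([623.1, 146.0], [595, 95, 45, 101, 2823]), ([514.5, 115.2], [490, 102, 51, 27, 1077]), ([371.0, 166.0], [365, 156, 13, 21, 244]), ([444.8, 181.4], [439, 172, 12, 20, 179]), ([388.2, 219.9], [385, 212, 8, 18, 127]), ([371.2, 252.1], [367, 242, 10, 21, 179]), ([144.4, 309.3], [103, 277, 85, 59, 2070]), ([312.1, 302.3], [305, 291, 15, 24, 277])]
scene or []
```

View pics/crop1.png

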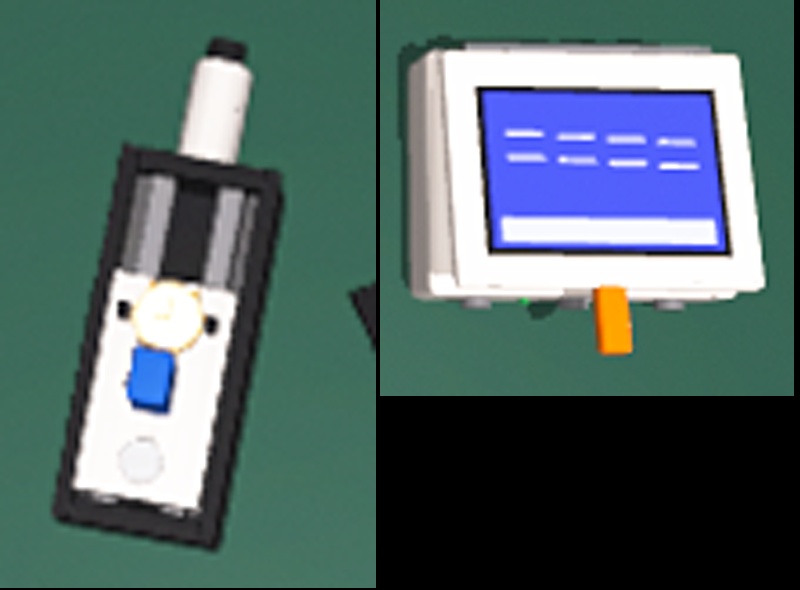

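```bash
cat >fit.py <<'E'
from h import *
from scipy.optimize import least_squares
def Rz(a): return np.array([[np.cos(a),-np.sin(a),0],[np.sin(a),np.cos(a),0],[0,0,1]])
B=lambda u,v:(415+(u-380)/3.6,160+v/3.6)
A=lambda u,v:(235+u/4.7,115+v/4.7)
# display: local corners about hinge (l from hinge toward robot, y, h)
C=[(145,90,6),(145,-90,6),(0,90,6),(0,-90,6),(183,9,6),(183,-9,6)]
P=[B(460,287),B(765,289),B(440,50),B(742,55),B(600,352),B(630,352)]
def disp(p,c):
    l,y,h=c;a=p[3];v=np.array([70-l*np.cos(a)-h*np.sin(a)*-1*-1 if 0 else 70-l*np.cos(a)+h*np.sin(a),y,58+l*np.sin(a)+h*np.cos(a)])
    return Rz(p[2])@v+[p[0],p[1],0]
f=lambda p:np.ravel([np.subtract(proj('top',disp(p,c)),q) for c,q in zip(C,P)])
r=least_squares(f,[430,-180,0,.1],loss='soft_l1');print('tester',r.x,np.abs(r.fun).round(1))
t=disp(r.x,(172,0,0));h=disp(r.x,(0,0,0));print('tab',t,'hinge',h,'reach',np.linalg.norm(t[:2]))
def rect(pts,L,W,z,g):
    cs=[(L/2,W/2),(L/2,-W/2),(-L/2,W/2),(-L/2,-W/2)]
    f=lambda p:np.ravel([np.subtract(proj('top',Rz(p[2])@[x,y,0]+[p[0],p[1],z]),q) for (x,y),q in zip(cs,pts)])
    r=least_squares(f,g);print(r.x,np.abs(r.fun).round(1));return r.x
c=rect([A(125,145),A(284,175),A(55,518),A(217,550)],176,78,46,[470,250,-.2])
k=rect([A(112,268),A(237,292),A(75,488),A(197,512)],100,56,57,[470,250,-.2])
print('carriage in cradle',Rz(c[2]).T[:2,:2]@(k[:2]-c[:2]))
s=sense();print('tool x,y',rot(s)[:,0],rot(s)[:,1],rot(s)[:,2])
print('tri blue fin',tri(('top',266.6,195.4),('scene',371.2,252.1)))
E
python3 fit.py
```

```text
tester [ 5.63311740e+02 -2.12364884e+02  1.78847929e-02  1.58584206e-01] [0.8 0.2 0.2 0.1 0.8 0.1 0.6 0.3 0.3 0.1 0.5 0.2]
tab [ 463.4859887  -214.15043708   85.16229795] hinge [ 633.30054531 -211.11301504   58.        ] reach 510.56798903105334
[ 5.92758695e+02  2.24657005e+02 -1.48673347e-01] [0.7 0.1 0.9 0.1 0.8 0.1 0.6 0.3]
[ 5.70534099e+02  2.30090286e+02 -1.44074609e-01] [0.4 0.8 0.3 0.2 0.1 0.2 0.  0.8]
carriage in cradle [-22.78423542   2.08129832]
tool x,y [-9.44164940e-01  3.29473068e-01  2.51616980e-04] [ 0.32947261  0.94416448 -0.00111505] [-6.04946437e-04 -9.69889292e-04 -9.99999347e-01]
tri blue fin (array([572.5477752 , 231.94745972,  78.13206329]), np.float64(0.6437422782956541))
```

```bash
python3 -m crank '[[[0,0,0,0,0,-0.85,40],[0,0,0,0,0,-0.85,40],[0,0,0,0,0,-0.83,40],[-0.4,-1,0,0,0,0,40],[-0.4,-1,0,0,0,0,40],[-0.4,-1,0,0,0,0,40],[-0.4,-1,0,0,0,0,40],[-0.4,-1,0,0,0,0,40]]]' 40
python3 -m crank '[[[-0.4,-1,0,0,0,0,40],[-0.4,-1,0,0,0,0,40],[-0.4,-1,0,0,0,0,40],[-0.4,-1,0,0,0,0,40],[-0.4,-1,0,0,0,0,40],[-0.4,-1,0,0,0,0,40],[-0.4,-1,0,0,0,0,40],[-0.4,-1,0,0,0,0,40]]]'
python3 -m crank '[[[-0.4,-1,0,0,0,0,40],[-0.4,-1,0,0,0,0,40],[-0.4,-1,0,0,0,0,40],[-0.4,-1,0,0,0,0,40],[-0.4,-1,0,0,0,0,40],[-0.4,-1,0,0,0,0,40],[-0.4,-1,0,0,0,0,40],[-0.4,-1,0,0,0,0,40]]]'
python3 - <<'E'
from h import *
s=sense();r=rot(s);d=np.array([463.5,-214.2,150])-s['eef_pos'];print(s['eef_pos'],r.round(4).tolist(),(r.T@d/25).round(2))
E
```

```text
time_s: 0.9
eef_pos: [225.3, 370.5, 231.0]
ee_rot: [-0.0, -0.009, 1.0, -0.0]
force: [0.3, -0.5, 0.7]
grip_width: 0.472
grip_force: 0.0
time_s: 1.7
eef_pos: [308.8, 171.9, 231.2]
ee_rot: [-0.0, -0.009, 1.0, -0.0]
force: [0.9, 0.7, 0.2]
grip_width: 0.466
grip_force: 0.0
time_s: 2.5
eef_pos: [392.3, -26.7, 231.1]
ee_rot: [-0.0, -0.009, 1.0, 0.0]
force: [0.2, 0.6, -0.0]
grip_width: 0.469
grip_force: 0.0
[392.30264148 -26.6539837  231.14622119] [[-0.9999, -0.0172, -0.0003], [-0.0172, 0.9999, 0.0002], [0.0003, 0.0002, -1.0]] [-2.72 -7.55  3.24]
```

```bash
python3 -m crank '[[[-0.3,-1,0,0,0,0,40],[-0.3,-1,0,0,0,0,40],[-0.3,-1,0.5,0,0,0,40],[-0.3,-1,0.5,0,0,0,40],[-0.4,-1,0.5,0,0,0,40],[-0.4,-1,0.5,0,0,0,40],[-0.4,-1,0.6,0,0,0,40],[-0.32,-0.55,0.64,0,0,0,40]]]'
cat > w.py <<'E'
from h import *
import sys
s=sense();im=capture("wrist");r=rot(s);m=camera_model("wrist");T=np.array(m['T_tool_cam'])
def wp(p):
    t=r.T@(np.asarray(p)-s['eef_pos']);c=T[:3,:3].T@(t-T[:3,3]);v=np.array([c[0],-c[1],-c[2]]);th=np.arctan2(np.hypot(v[0],v[1]),v[2]);n=v[:2]/np.hypot(v[0],v[1])
    return np.array([m['cx'],m['cy']])+m['fx']*th*n
def won(u,v,z):
    d=np.array([u-m['cx'],v-m['cy']]);R_=np.linalg.norm(d);th=R_/m['fx'];c=np.array([np.sin(th)*d[0]/R_,-np.sin(th)*d[1]/R_,-np.cos(th)])
    o=s['eef_pos']+r@T[:3,3];w=r@T[:3,:3]@c;return o+w*(z-o[2])/w[2]
E
cat > a.py <<'E'
from w import *
from fit import disp
p=[563.31,-212.36,.0179,.1586]
cv2.imwrite('pics/w1.png',im)
h=cv2.cvtColor(im,cv2.COLOR_BGR2HSV);og=cv2.inRange(h,(5,180,120),(22,255,255));k,l,st,ce=cv2.connectedComponentsWithStats(og)
print(s['eef_pos'],s['force'],[(ce[i],st[i]) for i in range(1,k) if st[i,4]>40])
for c in[(183,9,6),(183,-9,6),(145,9,6),(145,-9,6)]: print(c,wp(disp(p,c)))
E
python3 a.py
```

```text
time_s: 3.3
eef_pos: [463.7, -214.8, 149.4]
ee_rot: [-0.0, -0.008, 1.0, -0.0]
force: [0.9, 0.2, -0.3]
grip_width: 0.467
grip_force: 0.0
tester [ 5.63311740e+02 -2.12364884e+02  1.78847929e-02  1.58584206e-01] [0.8 0.2 0.2 0.1 0.8 0.1 0.6 0.3 0.3 0.1 0.5 0.2]
tab [ 463.4859887  -214.15043708   85.16229795] hinge [ 633.30054531 -211.11301504   58.        ] reach 510.56798903105334
[ 5.92758695e+02  2.24657005e+02 -1.48673347e-01] [0.7 0.1 0.9 0.1 0.8 0.1 0.6 0.3]
[ 5.70534099e+02  2.30090286e+02 -1.44074609e-01] [0.4 0.8 0.3 0.2 0.1 0.2 0.  0.8]
carriage in cradle [-22.78423542   2.08129832]
tool x,y [-0.99987446 -0.01560361  0.00275543] [-0.01559866  0.9998767   0.00180624] [-0.00278328  0.00176303 -0.99999457]
tri blue fin (array([572.5477752 , 231.94745972,  78.13206329]), np.float64(0.6437422782956541))
[ 463.72010984 -214.75000839  149.41447803] [ 0.88292341  0.23224524 -0.2639362 ] [(array([ 13.21698113, 423.22641509]), array([  0, 413,  22,  21, 106], dtype=int32))]
(183, 9, 6) [333.76575152 249.7755821 ]
(183, -9, 6) [302.385873   249.80261787]
(145, 9, 6) [332.56555139 302.37033982]
(145, -9, 6) [303.88067924 302.38348657]
```

View pics/w1.png

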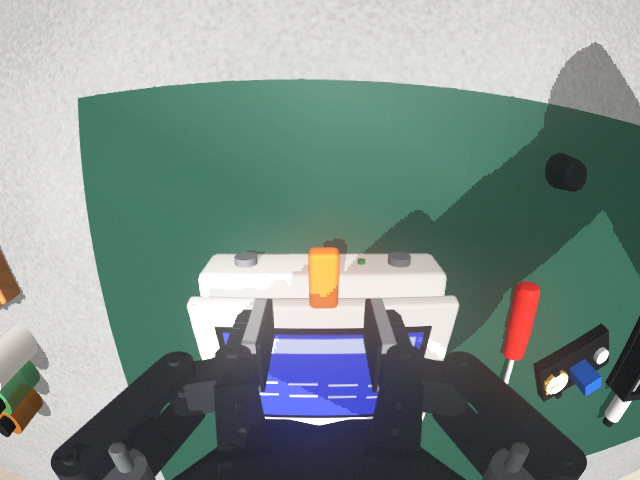

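The wrist view shows the orange tab at u 310–339, v 248–306, centred at u≈324. The fingers' midline is at about 318, so I'll shift 3 mm in +y, then descend and pinch.

```bash
python3 -m crank '[[[0,0.12,0.6,0,0,0,40],[0,0,0.8,0,0,0,40],[0,0,0.8,0,0,0,40],[0,0,0.6,0,0,0,40],[0,0,0.36,0,0,0,40],[0,0,0,0,0,0,40],[0,0,0,0,0,0,10],[0,0,0,0,0,0,10]]]' 30
python3 -m crank '[[[0,0,0,0,0,0,10],[0,0,0,0,0,0,10],[0,0,0,0,0,0,10],[0,0,0,0,0,0,10],[0,0,0,0,0,0,10],[0,0,0,0,0,0,10],[0,0,0,0,0,0,10],[0,0,0,0,0,0,10]]]'
python3 - <<'E'
from h import *
s=sense();print(rot(s).round(4).tolist())
import numpy as np
g=np.array(s['eef_pos'])+[0,0,19]
a0=np.arctan2(g[2]-58,633.3-g[0]);print(a0,np.hypot(g[2]-58,633.3-g[0]))
for a in np.linspace(a0,1.05,18): print(round(a,3),((172*np.array([-np.cos(a)+np.cos(.1586),np.sin(a)-np.sin(.1586)]))/25).round(2))
E
```

```text
time_s: 4.15
eef_pos: [463.7, -211.8, 72.4]
ee_rot: [0.001, -0.009, 1.0, -0.002]
force: [1.6, -3.0, -0.9]
grip_width: 0.203
grip_force: 33.9
time_s: 4.95
eef_pos: [463.8, -211.7, 72.4]
ee_rot: [0.001, -0.009, 1.0, -0.002]
force: [-1.7, -7.8, -0.1]
grip_width: 0.205
grip_force: 34.0
[[-0.9998, -0.0174, 0.0017], [-0.0174, 0.9998, -0.0034], [-0.0017, -0.0034, -1.0]]
0.1947200016719205 172.78471424034063
0.195 [0.04 0.24]
0.245 [0.12 0.58]
0.295 [0.21 0.92]
0.346 [0.32 1.24]
0.396 [0.45 1.57]
0.446 [0.59 1.88]
0.497 [0.74 2.19]
0.547 [0.92 2.49]
0.597 [1.1  2.78]
0.648 [1.31 3.06]
0.698 [1.52 3.33]
0.748 [1.75 3.59]
0.798 [1.99 3.84]
0.849 [2.25 4.08]
0.899 [2.51 4.3 ]
0.949 [2.79 4.51]
1.0 [3.07 4.7 ]
1.05 [3.37 4.88]
```

```bash
python3 -m crank '[[[-0.04,-0.05,-0.24,0,0,0,10],[-0.08,0,-0.34,0,0,0,10],[-0.09,0,-0.34,0,0,0,10],[-0.11,0,-0.32,0,0,0,10],[-0.13,0,-0.33,0,0,0,10],[-0.14,0,-0.31,0,0,0,10],[-0.15,0,-0.31,0,0,0,10],[-0.18,0,-0.30,0,0,0,10]]]'
python3 -m crank '[[[-0.18,0,-0.29,0,0,0,10],[-0.21,0,-0.28,0,0,0,10],[-0.21,0,-0.27,0,0,0,10],[-0.23,0,-0.26,0,0,0,10],[-0.24,0,-0.25,0,0,0,10],[-0.26,0,-0.24,0,0,0,10],[-0.26,0,-0.22,0,0,0,10],[-0.28,0,-0.21,0,0,0,10]]]'
python3 -m crank '[[[-0.28,0,-0.19,0,0,0,10],[-0.3,0,-0.18,0,0,0,10],[0,0,0,0,0,0,10],[0,0,0,0,0,0,10],[0,0,0,0,0,0,10],[0,0,0,0,0,0,10],[0,0,0,0,0,0,10],[0,0,0,0,0,0,10]]]'
python3 - <<'E'
from h import *
s=sense();im=capture("scene");cv2.imwrite('pics/s2.png',im[200:400,40:300].repeat(3,0).repeat(3,1))
E
```

```text
time_s: 5.75
eef_pos: [486.7, -211.3, 134.3]
ee_rot: [0.0, -0.009, 1.0, -0.001]
force: [4.9, -4.1, -7.7]
grip_width: 0.199
grip_force: 31.7
time_s: 6.55
eef_pos: [532.8, -210.4, 184.4]
ee_rot: [-0.001, -0.009, 1.0, -0.0]
force: [-1.0, -5.9, -6.8]
grip_width: 0.2
grip_force: 30.7
time_s: 7.35
eef_pos: [547.6, -210.2, 193.8]
ee_rot: [0.0, -0.009, 1.0, -0.0]
force: [1.1, -5.3, -0.0]
grip_width: 0.198
grip_force: 31.4
```

View pics/s2.png

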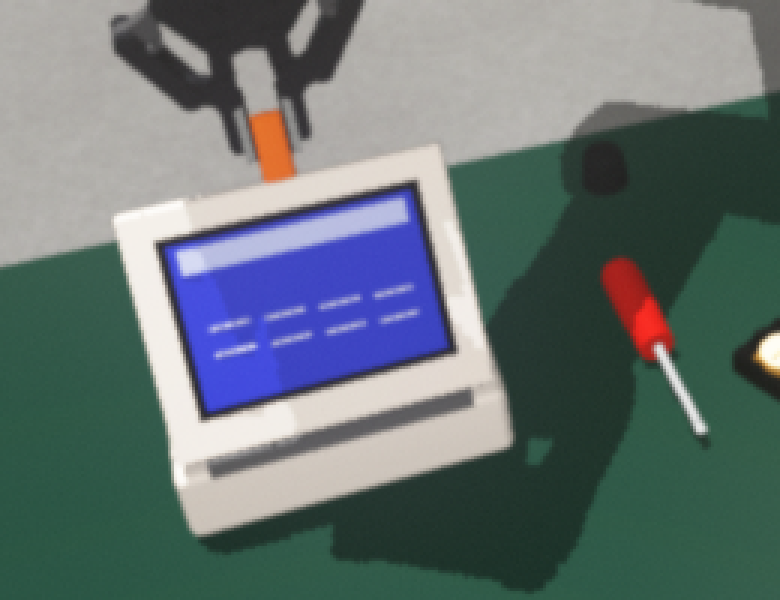

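The scene crop shows the display standing, with its top edge running from (115,214) to (438,146) in the crop. I'll fit the angle from those corners.

```bash
python3 - <<'E' | tail -4
from fit import *
P=[(40+115/3,200+214/3),(40+438/3,200+146/3),(40+173/3,200+460/3),(40+492/3,200+386/3)]
C=[(145,-90,6),(145,90,6),(0,-90,6),(0,90,6)]
for n in(2,4):
  f=lambda p:np.ravel([np.subtract(proj('scene',disp([563.3+p[1],-212+p[2],.0179,p[0]],c)),q) for c,q in list(zip(C,P))[:n]])
  r=least_squares(f,[1.,0,0]);print(np.degrees(r.x[0]),r.x,r.fun.round(1))
f=lambda p:np.ravel([np.subtract(proj('scene',disp([563.3,-212,.0179,p[0]],c)),q) for c,q in list(zip(C,P))[:2]])
r=least_squares(f,[1.]);print(np.degrees(r.x[0]),r.fun.round(1))
print(sense()['force'],np.degrees(np.arctan2(194+19-58,633.3-547.6)))
E
```

```text
47.83613915827937 [0.83489813 6.62317006 2.8466669 ] [ 0.3  1.2 -0.3 -1.2]
42.727588989652645 [0.74573711 3.7345024  1.61687927] [ 0.4  0.8 -1.7 -1.2  0.5  2.5  0.7 -2.3]
61.25890782843002 [-3.5  1.  -0.8 -2.1]
[ 0.99054934 -5.08785405 -0.64869812] 61.06165260136969
```

```bash
python3 -m crank '[[[0,0,0,0,0,0,40],[0,0,0,0,0,0,40],[0,0,0,0,0,0,40],[0,0,0,0,0,0,40],[0,0,-0.5,0,0,0,40],[0,0,-1,0,0,0,40],[0,0,-1,0,0,0,40],[0,0.5,-1,0,0,0,40]]]'
python3 -m crank '[[[0,1,0,0,0,0,40],[0,1,0,0,0,0,40],[0,1,0,0,0,0,40],[0,1,0,0,0,0,40],[0,1,0,0,0,0,40],[0,1,0,0,0,0,40],[0,1,0,0,0,0,40],[0,1,0,0,0,0,40]]]'
python3 - <<'E'
from h import *
im=capture("top");cv2.imwrite('pics/t3.png',np.ascontiguousarray(im[140:270,400:560]).repeat(4,0).repeat(4,1))
E
```

```text
time_s: 8.2
eef_pos: [547.3, -198.1, 282.6]
ee_rot: [0.0, -0.008, 1.0, -0.0]
force: [-0.3, 0.4, -0.1]
grip_width: 0.465
grip_force: 0.0
time_s: 9.0
eef_pos: [543.9, 3.7, 281.9]
ee_rot: [0.001, -0.009, 1.0, -0.0]
force: [-0.1, -0.1, 0.1]
grip_width: 0.468
grip_force: 0.0
```

View pics/t3.png

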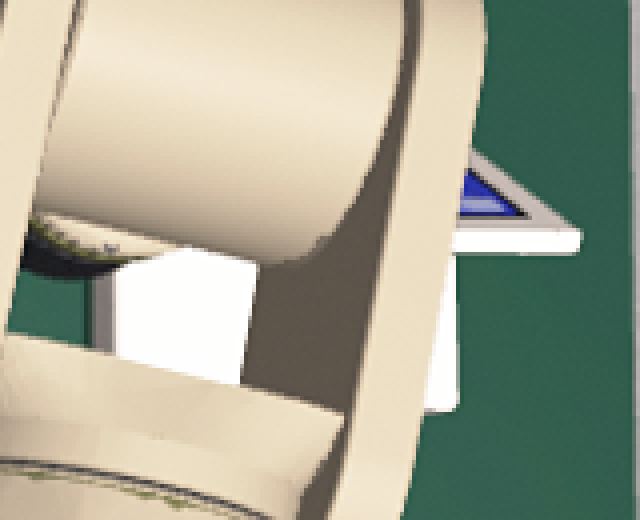

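```bash
python3 - <<'E' | tail -4
from fit import *
q1,q2=(544.5,197.5),(545,203)
for a in range(50,72,2): 
  p=[563.3,-212+1.5,.0179,np.radians(a)]
  if a%4==2: print(a,np.round(proj('top',disp(p,(145,-90,6))),1),np.round(proj('top',disp(p,(145,-90,-6))),1))
s=sense();r=rot(s)
y=-.147;Rd=np.array([[-np.cos(y),-np.sin(y),0],[-np.sin(y),np.cos(y),0],[0,0,-1]]).astype(float)
print(Rd,np.degrees(R.from_matrix(r.T@Rd).as_rotvec())/8, Rd.T@(np.array([571,230.5,150])-s['eef_pos'])/25)
E
```

```text
70 [548.2 184.2] [547.1 190.5]
[[-0.98921494  0.14647115  0.        ]
 [ 0.14647115  0.98921494  0.        ]
 [ 0.          0.         -1.        ]] [0.01038027 0.00805617 1.1961385 ] [0.22842243 9.01160894 5.28228002]
```

```bash
python3 - <<'E' | tail -6
from fit import *
for a in range(50,72,4): 
  p=[563.3,-212+1.5,.0179,np.radians(a)]
  print(a,np.round(proj('top',disp(p,(145,-90,6))),1),np.round(proj('top',disp(p,(145,-90,-6))),1))
E
python3 -m crank '[[[0,0,0,0,0,0.6,45],[0,0,0,0,0,0.6,45],[0.03,1,0,0,0,0,45],[0.03,1,0,0,0,0,45],[0.03,1,0,0,0,0,45],[0.03,1,0,0,0,0,45],[0.03,1,0,0,0,0,45],[0.03,1,0,0,0,0,45]]]'
python3 -m crank '[[[0.02,1,0.7,0,0,0,45],[0.02,1,0.7,0,0,0,45],[0,1,0.7,0,0,0,45],[0,0,0.7,0,0,0,45],[0,0,0.7,0,0,0,45],[0,0,0.7,0,0,0,45],[0,0,0.7,0,0,0,45],[0,0,0.38,0,0,0,45]]]'
python3 - <<'E'
from w import *
cv2.imwrite('pics/w4.png',im);print(s['eef_pos'],r.round(3).tolist())
for z in(39,57,95):print(z,wp([570.5,230.1,z]))
E
```

```text
50 [542.1 209.6] [540.1 214.9]
54 [543.7 204.9] [541.8 210.4]
58 [545.1 200. ] [543.4 205.8]
62 [546.3 194.8] [544.8 200.9]
66 [547.3 189.6] [546.1 195.8]
70 [548.2 184.2] [547.1 190.5]
time_s: 9.85
eef_pos: [562.0, 152.5, 281.8]
ee_rot: [0.0, 0.075, 0.997, 0.0]
force: [0.2, 0.1, 0.2]
grip_width: 0.529
grip_force: 0.0
time_s: 10.65
eef_pos: [571.9, 225.8, 148.2]
ee_rot: [-0.001, 0.075, 0.997, -0.0]
force: [0.6, 1.2, 1.0]
grip_width: 0.522
grip_force: 0.0
[571.91878748 225.78087395 148.16993633] [[-0.989, 0.15, -0.001], [0.15, 0.989, -0.0], [0.001, -0.0, -1.0]]
39 [323.33879324 234.8732569 ]
57 [323.62045806 243.26987769]
95 [324.35357551 265.37536554]
```

View pics/w4.png

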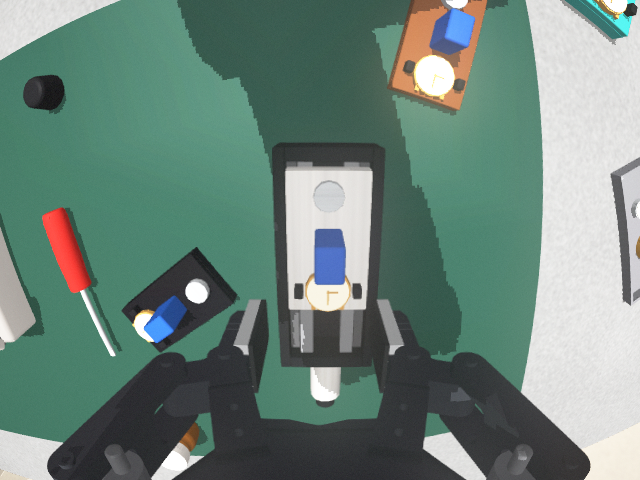

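The top image corner row of 197.5 gives a display angle of about 60°. The wrist view shows the fin centred at u≈330, v≈267 against the predicted (324,265), so it lies about 2–3 mm further in +y. I'll descend and grip it.

```bash
python3 -m crank '[[[0.05,0.24,0.5,0,0,0,45],[0,0,0.7,0,0,0,45],[0,0,0.7,0,0,0,45],[0,0,0.7,0,0,0,45],[0,0,0.5,0,0,0,45],[0,0,0.25,0,0,0,45],[0,0,0,0,0,0,10],[0,0,0,0,0,0,10]]]' 40
python3 -m crank '[[[0,0,0,0,0,0,10],[0,0,0,0,0,0,10],[0,0,0,0,0,0,10],[0,0,0,0,0,0,10],[0,0,0,0,0,0,10],[0,0,0,0,0,0,10],[0,0,0,0,0,0,10],[0,0,0,0,0,0,10]]]'
python3 -c "
from h import *
s=sense();print(rot(s).round(4).tolist(),s['wrist_torque'])"
```

```text
time_s: 11.5
eef_pos: [572.2, 232.1, 65.8]
ee_rot: [0.001, 0.075, 0.997, 0.0]
force: [-1.2, -0.7, 1.7]
grip_width: 0.205
grip_force: 44.3
time_s: 12.3
eef_pos: [572.1, 232.1, 65.2]
ee_rot: [0.0, 0.075, 0.997, 0.0]
force: [3.2, 1.1, 3.4]
grip_width: 0.201
grip_force: 43.7
[[-0.9887, 0.1496, 0.001], [0.1496, 0.9887, 0.0003], [-0.0009, 0.0005, -1.0]] [ 0.33355262 -0.41300399  0.03670128]
```

```bash
python3 -m crank '[[[0,0,0.02,0,0,0,10],[0,0,0.02,0,0,0,10],[0,0,0.02,0,0,0,10],[0,0,0.02,0,0,0,10],[0,0,0.02,0,0,0,10],[0,0,0,0,0,0,10],[0,0,0,0,0,0,10],[0,0,0,0,0,0,10]]]'
python3 -m crank '[[[-0.03,0,0,0,0,0,10],[-0.03,0,0,0,0,0,10],[-0.03,0,0,0,0,0,10],[-0.03,0,0,0,0,0,10],[-0.02,0,0,0,0,0,10],[-0.02,0,0,0,0,0,10],[0,0,0,0,0,0,10],[0,0,0,0,0,0,10]]]'
```

```text
time_s: 13.1
eef_pos: [572.2, 232.1, 64.1]
ee_rot: [0.001, 0.075, 0.997, 0.0]
force: [-0.9, 1.5, 13.8]
grip_width: 0.208
grip_force: 45.4
time_s: 13.9
eef_pos: [573.9, 232.0, 64.0]
ee_rot: [-0.002, 0.075, 0.997, -0.0]
force: [-13.5, 0.3, 22.0]
grip_width: 0.205
grip_force: 46.3
```

```bash
python3 -m crank '[[[0,0,-0.02,0,0,0,10],[0,0,-0.02,0,0,0,10],[0,0,-0.01,0,0,0,10],[0,0,0,0,0,0,10],[-0.03,0,0,0,0,0,10],[-0.03,0,0,0,0,0,10],[0,0,0,0,0,0,10],[0,0,0,0,0,0,10]]]'
python3 -c "
from h import *
s=sense();print(s['eef_pos'],s['force'],rot(s).round(4)[:,2],s['wrist_torque'])"
```

```text
time_s: 14.7
eef_pos: [575.6, 231.6, 64.2]
ee_rot: [-0.002, 0.075, 0.997, -0.0]
force: [-8.2, 1.2, 13.0]
grip_width: 0.204
grip_force: 45.0
[575.62119427 231.56033641  64.19976357] [-8.20100594  1.21907339 12.97967565] [-4.e-03 -1.e-04 -1.e+00] [0.34901441 1.28171517 0.01460224]
```

```bash
python3 -m crank '[[[0,0,-0.025,0,0,0,10],[-0.03,0,0,0,0,0,10],[-0.03,0,0,0,0,0,10],[-0.03,0,0,0,0,0,10],[-0.03,0,0,0,0,0,10],[0,0,0,0,0,0,10],[0,0,0,0,0,0,10],[0,0,0,0,0,0,10]]]'
python3 -m crank '[[[-0.03,0,0,0,0,0,10],[-0.03,0,0,0,0,0,10],[-0.03,0,0,0,0,0,10],[-0.03,0,0,0,0,0,10],[0,0,0,0,0,0,10],[0,0,0,0,0,0,10],[0,0,0,0,0,0,10],[0,0,0,0,0,0,10]]]'
```

```text
time_s: 15.5
eef_pos: [578.6, 230.9, 64.3]
ee_rot: [-0.002, 0.075, 0.997, -0.0]
force: [-6.3, 1.6, 9.1]
grip_width: 0.205
grip_force: 44.4
time_s: 16.3
eef_pos: [581.6, 230.4, 64.3]
ee_rot: [-0.002, 0.075, 0.997, -0.0]
force: [-6.0, 0.6, 8.6]
grip_width: 0.203
grip_force: 44.4
```

```bash
python3 -m crank '[[[-0.03,0,0,0,0,0,10],[-0.03,0,0,0,0,0,10],[-0.03,0,0,0,0,0,10],[-0.03,0,0,0,0,0,10],[0,0,0,0,0,0,10],[0,0,0,0,0,0,10],[0,0,0,0,0,0,10],[0,0,0,0,0,0,10]]]'
```

```text
time_s: 17.1
eef_pos: [584.6, 229.9, 64.2]
ee_rot: [-0.002, 0.075, 0.997, -0.0]
force: [-5.4, 1.1, 7.7]
grip_width: 0.206
grip_force: 44.4
```

```bash
python3 -m crank '[[[-0.03,0,0,0,0,0,10],[-0.03,0,0,0,0,0,10],[-0.03,0,0,0,0,0,10],[-0.03,0,0,0,0,0,10],[0,0,0,0,0,0,10],[0,0,0,0,0,0,10],[0,0,0,0,0,0,10],[0,0,0,0,0,0,10]]]'
```

```text
time_s: 17.9
eef_pos: [588.9, 229.3, 64.3]
ee_rot: [-0.0, 0.075, 0.997, -0.0]
force: [-3.9, -0.2, 3.8]
grip_width: 0.203
grip_force: 43.8
```

The vertical force dropped from 8 to 3.8 N, so the socket may be over the pin. I'll probe downward.

```bash
python3 -m crank '[[[0,0,0.02,0,0,0,10],[0,0,0.02,0,0,0,10],[0,0,0.02,0,0,0,10],[0,0,0.02,0,0,0,10],[0,0,0,0,0,0,10],[0,0,0,0,0,0,10],[0,0,0,0,0,0,10],[0,0,0,0,0,0,10]]]'
```

```text
time_s: 18.7
eef_pos: [589.0, 229.3, 62.4]
ee_rot: [-0.0, 0.075, 0.997, -0.0]
force: [-6.2, -0.8, 5.5]
grip_width: 0.2
grip_force: 43.9
```

```bash
python3 -m crank '[[[0.03,0,0.02,0,0,0,10],[0,0,0.04,0,0,0,10],[0,0,0.04,0,0,0,10],[0,0,0.04,0,0,0,10],[0,0,0.04,0,0,0,10],[0,0,0.04,0,0,0,10],[0,0,0,0,0,0,10],[0,0,0,0,0,0,10]]]'
```

```text
time_s: 19.5
eef_pos: [589.0, 229.3, 57.6]
ee_rot: [0.001, 0.075, 0.997, 0.0]
force: [-4.0, -2.4, 7.3]
grip_width: 0.202
grip_force: 44.4
```

Still going down smoothly. I'll press until the force rises sharply on the ledges.

```bash
python3 -m crank '[[[0,0,0.02,0,0,0,10],[0,0,0.02,0,0,0,10],[0,0,0.02,0,0,0,10],[0,0,0.02,0,0,0,10],[0,0,0,0,0,0,10],[0,0,0,0,0,0,10],[0,0,0,0,0,0,10],[0,0,0,0,0,0,10]]]'
```

```text
time_s: 20.3
eef_pos: [589.0, 229.3, 56.9]
ee_rot: [0.001, 0.075, 0.997, 0.0]
force: [-7.7, -1.8, 16.9]
grip_width: 0.204
grip_force: 45.7
```

```bash
python3 -m crank '[[[0,0,0.02,0,0,0,10],[0,0,0.01,0,0,0,10],[0,0,0,0,0,0,10],[0,0,0,0,0,0,10],[0,0,0,0,0,0,10],[0,0,0,0,0,0,10],[0,0,0,0,0,0,10],[0,0,0,0,0,0,10]]]'
python3 - <<'E'
from h import *
s=sense();print(s['force'],rot(s).round(4)[:,2],s['time_s'])
im=capture("scene");cv2.imwrite('pics/s5.png',np.ascontiguousarray(im[170:420,50:450]).repeat(2,0).repeat(2,1))
E
```

```text
time_s: 21.1
eef_pos: [589.1, 229.3, 56.8]
ee_rot: [0.001, 0.075, 0.997, -0.0]
force: [-10.7, -3.9, 22.3]
grip_width: 0.204
grip_force: 46.5
[-10.65947351  -3.94837977  22.3155712 ] [ 2.4e-03 -2.0e-04 -1.0e+00] 21.1
```

View pics/s5.png

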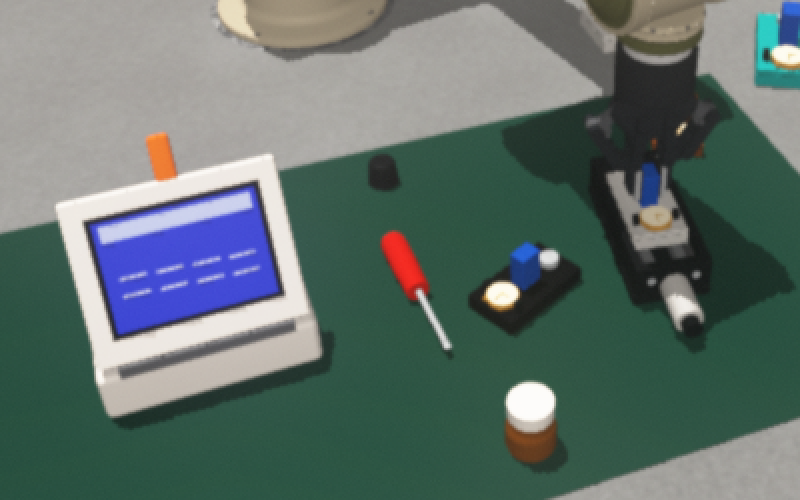

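The scene view shows the display standing, with its tab at about (162,157). The carriage sits down in the cradle around (650,205), held by the gripper, and the screwdriver, jar and loupe haven't moved. The hard stop is 9 mm below the start height, and I'm holding there at 22 N.

```bash
python3 -c "
from rig import *
print(finish_job())"
```

```text
the job is handed in; nothing more can be done
None
```

The job is handed in: the display stands at about 60°, and the carriage is over the pin, pressed about 9 mm down to a firm stop and still held there at about 22 N, with the screwdriver, jar and loupe not touched.

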